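# Box a finished bauble and tuck the carton lid shut

## Robot

A 6-joint arm with a two-finger parallel gripper is mounted at the origin on a cart in front of the work surface, level with it; the furniture and walls round the work are solid. World frame = base frame: x ahead of the robot, y to its left, z up, the work surface at z = 0. Lengths are in m, angles in degrees, forces in N, time in s.
With the tool pointing down it reaches from about 0.3 to 0.875 m from the base axis. Payload 4.2 kg.
Tool frame: the origin (TCP) lies on the mounting face of the last link; the fingertips stand 173 mm ahead of it and the grasp point (between the pads) lies bot.hold_point_z ahead of it (bot.hold_point_z is the distance from the TCP to the grasp point, in m); z points along the fingers, y is the line along which they close (so a half turn about z gives the same grasp; the last joint's range is limited). The gripper opens to 85 mm and grips with 20 to 120 N. Pads are 22 mm wide; open, the fingers measure 114 mm over their backs; the gripper's body (76 mm by 85 mm) begins 54 mm behind the grasp point. The pads swing forward as they close: fully open they stand 13 mm farther back than shut.
Start: joints at [-69.672, 18.312, 89.639, -0, 72.044, -1.146], TCP at [0.21, -0.535, 0.405] pointing down, gripper open.
Joint ranges: [-177.97, 177.97], [-48.28, 115.42], [12.27, 149.76], [-77.06, 257.06], [2.81, 150.46], [-146.56, 146.56]. Speed limits (degrees/s): [147.25, 147.25, 180, 180, 180, 180].

## Interface

Orientations are given as [roll, pitch, yaw] about the fixed x, y, z axes, in that order (R = Rz(yaw) Ry(pitch) Rx(roll)).
In Python, from rig import readout, imaging, bot, outline_of gives the robot as it stands.
- The arm moves only by the tool send_rows, never from a script. Its argument "rows" is text: rows parted by semicolons, each of 7 numbers parted by spaces: the shift along the tool's x, y, z in mm, then the turn, a rotation vector about the tool's x, y, z in rad, then the closure, from 0 (fully open) to 1 (shut). In form: x y z wx wy wz hand; .... A call has 1 to 5 rows; each row shifts and turns the commanded pose from where the row before left it, along the tool's axes as they then stand; what a row does not reach is not made up. A row lasts 1/8 s, in which the tool goes at most 62.5 mm and 10.7 degrees, less where a joint would pass 70% of its speed; a pose out of reach is approached as far as the arm can. A call is refused whole if a number of a shift passes 62.5 or a number of a turn 0.188, either way. A call with a gripper value outside its range is refused whole. The fingers move at their own pace and stop on an object; "newtons" is the grip in N (left out, the last holds). Time passes only in rows, so rows that do not move let the fingers close. It gives the time, the measured TCP pose, the force, the opening and the grip force at its end, in the units of the state.
- readout.observe(): the state, without advancing time (a new reading comes with each control period).
- imaging.snapshot(name): name is "scene" or "side" or "wrist"; returns (picture, depth): 400x640x3 uint8, blue, green, red; 400x640 float32, m along the optical axis (not along the pixel's ray), 0 where there is no reading.
- imaging.calibration(name): a dict with "mtx" (3x3 intrinsics, pixels), "camera_from_world" (4x4, takes a point from world to camera coordinates). Camera axes: x right, y down, z forward; pixel columns grow to the right and rows downward; lengths in m; the calibration is good to about 2 mm. A picture is of the moment at which its call begins: read the wrist's pose just before it. calibration takes no time and is no camera call; for the wrist camera it gives the pose at the moment of the call.
- bot.close_job(): hands the job in; it is judged then, once.
Trained networks look in the newest picture that a camera, given by its name, has taken for a name from the list of things; names that differ only in an ending like _2 or _b are one class to them, and where a whole thing is asked for, a point or a joint stands for the part that bears it (a point fixed in the world has none). Each returns a list of dicts, best first, with "score" (0 to 1); they miss things now and then, are a little off and sometimes report something else, mostly with a low value. They report only what shows in the picture. A call takes as long as a camera call.
- outline_of(camera, target): "pixels" (400x640 bool, what is visible of it) and "centre" ([row, column] in pixels, amid what is visible of it).
The state is a dict: "time": time; "joint_positions": joint angles; "qvel": joint speeds; "joint_torque": joint torques, N m; "ee_pos": TCP position; "ee_rot": TCP orientation; "force": force on the tool from outside, world axes, zero at the start; "torque": the same for the moment, N m; "grip_width": opening from 0.0 (shut) to 1.0 (fully open); "grip_force": force on a finger pad.
Only numpy, scipy, OpenCV 4.12 (cv2) and the standard library are available. Lean on these libraries where they do the work, as an engineer would, in place of code of your own. Each camera call takes 0.05 s, during which the arm holds its last target. There are 200 camera calls.

## Task

Lay the wooden-looking bauble from its rest into the open gift carton, its ball in the wide notches at the hinge end and its stem down in the narrow notch at the front. Then swing the carton's lid fully shut with its front tab folded down and tucked inside, behind the front wall. Leave the bauble lying properly in its notches and do not shift the mug, the red-lidded jar or the roll of tape.

Things in the scene. Friction and masses are not known exactly. Their poses are not given: they have to be found in the camera images.
- bauble: Bauble with pale swirled wood-like pattern on a straight stem, 145 mm long, about 25 g. Ball 56 mm in diameter; stem 8 mm thick. Origin: centre of the stem's free end (foot); z runs along the stem to the ball, whose centre is 117 mm along z; stem bare from 0 to 89 mm. Nearly all weight is in the ball, so the stem may stay tilted. It starts lying level on a rest, its axis 45 mm above the bench.
- ball (a point): Centre of the bauble's ball.
- rest: Fixed wooden rest, 150 x 74 mm; the bauble starts on it, along its x axis. Origin: centre of its underside; z up. Three cards across y, 6 mm thick: at x = -52 mm one 53 mm high with a 16 mm wide slot for the stem (slot floor 40 mm up); at x = +31 and +59 mm two 25 mm high with 34 mm wide notches for the ball.
- carton: Red gift carton, fixed, open-topped: outside 186 (x) x 142 (y) x 90 mm high, walls and floor 4 mm. Origin: centre of its underside; x points from the front wall (near the robot) to the hinge, z up. Inside is a white insert with the same three slotted cards at the same x and heights as the rest. The bauble lies in it along x: foot at x = -72 mm, ball at +45 mm, axis 45 mm up.
- cradle (a point): Where the ball's centre lies when the bauble is seated in the carton: x = +45 mm, y = 0, z = 45 mm of the carton.
- front_rim (a point): Middle of the top edge of the carton's front wall (wall 4 mm thick, this point in mid thickness; inner face 2 mm further along the carton's x).
- lid_hinge (a point): Middle of the lid's hinge line, along the carton's y, at x = +90 mm, z = 90 mm of the carton.
- carton_lid (a joint): Lid angle, rad: 0 shut (level on the carton), pi/2 upright, up to 2.35 leaning back. Red panel 174 mm from hinge to crease, 142 mm wide, 3 mm thick, yellow stripe outside. Its stiff hinge holds it where it is left; about 0.6 N at its edge moves it.
- crease (a point): Middle of the crease at the lid's free edge, 174 mm from the hinge, on which the tab turns.
- carton_tab (a joint): Tab angle, rad: 0 flat in line with the lid, pi/2 folded square towards the inside, at most 1.8. Tab 30 mm long, 118 mm wide (100 at its end), 3 mm thick; stays as folded, about 0.5 N on its edge folds it. With the lid shut the crease lies 5 mm inside the front wall's inner face; folded less than about 1.5 beforehand, the tab catches on the front wall.
- tab_edge (a point): Middle of the tab's free edge, 30 mm from the crease.
- mug: Blue-grey mug, 82 mm across, 91 mm high, bystander. Origin: centre of its underside.
- red_lid_jar: Small glitter jar with a red screw lid, 49 mm across, 65 mm high, standing alone to the left behind the carton; bystander. Origin: centre of its underside.
- tape: Roll of masking tape lying flat, 104 mm across, 25 mm high, right of the carton's back; bystander. Origin: centre of its underside.

How it is judged (in metres and radians):
On the way:
1. The bauble lies released in the carton's notches, the lid still open (distance between ball and cradle below 0.009 m and x of bauble in the frame of carton below -0.058 m and y of bauble in the frame of carton between -0.01 and 0.01 m and z of bauble in the frame of carton below 0.056 m and contact force between the fingers and bauble below 0.05 N and value of joint carton_lid above 0.9 rad), for 0.3 s.
At the end, for the whole second after the job is handed in: Lid shut to within 0.06 rad; tab folded down at least 1.25 rad, its edge inside the front wall and 18 mm or more below the rim; bauble still and released in its notches, ball centre within 9 mm of its place, stem foot at the front, within 10 mm of the middle line, down in its slot (distance between ball and cradle below 0.009 m and x of bauble in the frame of carton below -0.058 m and y of bauble in the frame of carton between -0.01 and 0.01 m and z of bauble in the frame of carton below 0.056 m and value of joint carton_lid below 0.06 rad and value of joint carton_tab above 1.25 rad and x of tab_edge in the frame of front_rim above 0.002 m and z of tab_edge in the frame of front_rim below -0.018 m and linear speed of bauble below 0.02 m/s); the robot touches nothing.
It fails at once if The mug is shifted by more than 30 mm or tipped over (distance of mug from where it was at the start of the episode above 0.03 m or angle between mug's own z axis and vertical above 0.5 rad).
It fails at once if The glitter jar is shifted by more than 30 mm or tipped over (distance of red_lid_jar from where it was at the start of the episode above 0.03 m or angle between red_lid_jar's own z axis and vertical above 0.5 rad).
It fails at once if The roll of tape is shifted by more than 30 mm or tipped over (distance of tape from where it was at the start of the episode above 0.03 m or angle between tape's own z axis and vertical above 0.5 rad).
It also fails if it takes over 72 s, if anything falls off the work surface, if the arm or the gripper's body presses on something with over 40 N, if the wrist force passes 120 N, or if a joint passes its speed limit or range.

## Working session

There is one attempt and no reset: what is moved stays moved. The work goes in short steps, Python scripts to look and compute and a tool call to move; the robot and the scene stay as the last step left them, time stands still between calls to the robot, and variables do not carry over. Pictures are saved under pics/ and viewed, at most 10 in all, crops included, and the job is handed in when it is done.

Besides the shell and the picture viewer there is one more tool, called after ">>>" by a JSON object that holds its "name" and its "arguments". send_rows: Moves the arm, as the interface text tells. Its arguments: {"type":"object","properties":{"rows":{"type":"string"},"newtons":{"type":"number"}},"required":["rows"]}

```bash
ls; mkdir -p pics
cat > h.py <<'E'
import numpy as np, cv2
from rig import readout, imaging, bot, outline_of
def cal(n):
    c=imaging.calibration(n); return np.array(c["mtx"]),np.array(c["camera_from_world"])
def cloud(n,d,mask):
    K,T=cal(n); v,u=np.nonzero(mask&(d>0)); z=d[v,u]
    P=np.stack([(u-K[0,2])*z/K[0,0],(v-K[1,2])*z/K[1,1],z,np.ones_like(z)])
    return (np.linalg.inv(T)@P)[:3].T
def proj(n,p):
    K,T=cal(n); q=T@np.append(p,1); q=K@q[:3]; return q[:2]/q[2]
E
python3 - <<'E'
from h import *
print(readout.observe(),bot.hold_point_z)
ims=[]
for n in ["scene","side"]:
    im,d=imaging.snapshot(n); ims.append(im); np.save(f"pics/{n}_d.npy",d)
    for t in ["bauble","rest","carton","carton_lid","carton_tab","mug","red_lid_jar","tape"]:
        r=outline_of(n,t)
        if r:
            m=r[0]["pixels"]; P=cloud(n,d,m)
            print(n,t,round(r[0]["score"],2),np.round(r[0]["centre"]),m.sum(),np.round(np.percentile(P,[2,50,98],axis=0),3).tolist())
            np.save(f"pics/{n}_{t}.npy",m)
    cv2.imwrite(f"pics/{n}0.png",im)
    K,T=cal(n); print(n,np.round(np.linalg.inv(T)[:3,3],3))
cv2.imwrite("pics/both0.png",cv2.resize(np.vstack(ims),(480,600)))
E
```

```text
pics
{'time': 0.0, 'joint_positions': array([-6.96702647e+01,  1.83523324e+01,  8.97072103e+01,  1.31615168e-03,
        7.20432574e+01, -1.14584312e+00]), 'qvel': array([-0.03306582, -0.00135738,  0.0560886 , -0.01394182, -0.01155839,
        0.01896733]), 'joint_torque': array([ 1.07770997e-03, -4.15522993e+01, -2.34161478e+01,  9.03373530e-05,
        8.22459231e-03, -1.33424759e-06]), 'ee_pos': array([ 0.21045656, -0.53492182,  0.40386959]), 'ee_rot': array([-1.79897246e+02, -3.30679337e-03,  2.14751685e+01]), 'force': array([ 0.09413425, -0.68288409,  0.62607077]), 'torque': array([-0.0001712 ,  0.02627213,  0.00655912]), 'grip_force': 0.0, 'grip_width': 1.0007961947890738} 0.1547
scene bauble 0.69 [159. 343.] 230 [[0.513, -0.363, -0.002], [0.569, -0.258, 0.049], [0.627, -0.243, 0.069]]
scene rest 0.9 [172. 358.] 514 [[0.459, -0.31, -0.003], [0.521, -0.259, 0.007], [0.599, -0.233, 0.047]]
scene carton 0.88 [236. 296.] 5060 [[0.385, 0.096, 0.0], [0.525, 0.176, 0.061], [0.603, 0.259, 0.263]]
scene carton_lid 0.59 [203. 274.] 1459 [[0.565, 0.125, 0.091], [0.587, 0.2, 0.188], [0.609
[... 626 characters left out ...]
 [0.519, -0.261, 0.009], [0.597, -0.234, 0.052]]
side carton 0.82 [238. 295.] 7619 [[0.386, 0.095, 0.003], [0.541, 0.179, 0.068], [0.605, 0.258, 0.276]]
side carton_lid 0.59 [195. 271.] 2497 [[0.567, 0.128, 0.098], [0.588, 0.2, 0.196], [0.608, 0.261, 0.288]]
side carton_tab 0.8 [168. 267.] 305 [[0.587, -0.115, 0.0], [0.597, 0.195, 0.278], [0.907, 0.252, 0.292]]
side mug 0.63 [306. 290.] 1991 [[0.379, 0.297, 0.003], [0.425, 0.341, 0.053], [0.465, 0.385, 0.092]]
side red_lid_jar 0.94 [253. 222.] 527 [[0.648, 0.294, 0.004], [0.659, 0.321, 0.05], [0.689, 0.338, 0.068]]
side tape 0.87 [182. 315.] 570 [[0.618, -0.111, -0.001], [0.665, -0.065, 0.02], [0.715, -0.015, 0.027]]
side [0.115 0.681 0.749]
```

```bash
ls pics
```

```text
both0.png
scene0.png
scene_bauble.npy
scene_carton.npy
scene_carton_lid.npy
scene_carton_tab.npy
scene_d.npy
scene_mug.npy
scene_red_lid_jar.npy
scene_rest.npy
scene_tape.npy
side0.png
side_bauble.npy
side_carton.npy
side_carton_lid.npy
side_carton_tab.npy
side_d.npy
side_mug.npy
side_red_lid_jar.npy
side_rest.npy
side_tape.npy
```

Run:
```python
import cv2,numpy as np
a=cv2.imread("pics/side0.png")[130:350,190:470]; cv2.imwrite("pics/c.png",cv2.resize(a,None,fx=2.8,fy=2.7,interpolation=cv2.INTER_CUBIC))
```

```text
(no output)
```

View pics/c.png

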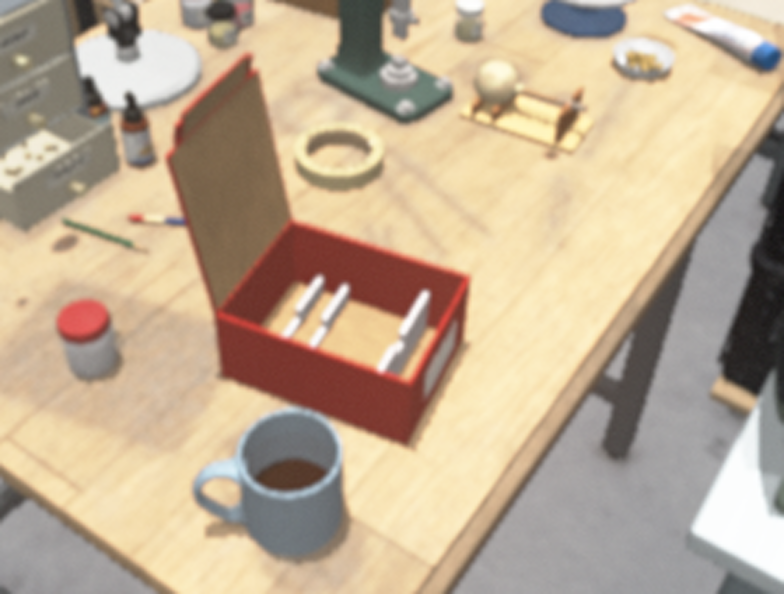

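Run:
```python
from h import *
for n in ["scene","side"]:
    d=np.load(f"pics/{n}_d.npy")
    # bauble fits: all points near rest
    P=cloud(n,d,np.ones(d.shape,bool))
    Q=P[(P[:,0]>.40)&(P[:,0]<.68)&(P[:,1]>-.36)&(P[:,1]<-.18)&(P[:,2]>.012)&(P[:,2]<.1)]
    m=np.load(f"pics/{n}_bauble.npy"); B=cloud(n,d,m); B=B[(B[:,2]>.04)]
    from scipy.optimize import least_squares
    ball=B[B[:,0]>.545]; 
    f=least_squares(lambda c:np.linalg.norm(ball-c,axis=1)-.028,ball.mean(0)-[0,0,.02],loss='soft_l1',f_scale=.002)
    print(n,"ball",f.x.round(4),len(ball),np.abs(f.fun).mean())
    st=B[B[:,0]<.53]; print("stem",len(st),st[np.argsort(st[:,0])][::max(1,len(st)//10)].round(3).tolist())
    # carton: rim points z .08-.095
    C=P[(P[:,0]>.36)&(P[:,0]<.63)&(P[:,1]>.07)&(P[:,1]<.29)]
    r=C[(C[:,2]>.084)&(C[:,2]<.094)&(C[:,0]<.585)]
    print("rim",len(r),cv2.minAreaRect(r[:,:2].astype(np.float32)))
    w=C[(C[:,2]>.01)&(C[:,2]<.08)]
    print("body",cv2.minAreaRect(w[:,:2].astype(np.float32)))
    l=C[(C[:,2]>.1)]
    for a in np.arange(.1,.32,.02):
        s=l[(l[:,2]>a)&(l[:,2]<a+.02)]
        if len(s)>5: print(round(a,2),len(s),np.percentile(s,[5,50,95],axis=0).round(3).tolist(),np.polyfit(s[:,1],s[:,0],1).round(3))
```

```text
scene ball [ 0.5768 -0.2707  0.0411] 150 0.0023203470363399683
stem 11 [[0.501, -0.275, 0.046], [0.505, -0.274, 0.046], [0.507, -0.271, 0.047], [0.511, -0.28, 0.044], [0.511, -0.271, 0.046], [0.515, -0.281, 0.043], [0.516, -0.275, 0.042], [0.523, -0.272, 0.046], [0.528, -0.276, 0.042], [0.529, -0.266, 0.048], [0.529, -0.268, 0.051]]
rim 367 ((0.4834347367286682, 0.17414283752441406), (0.18651814758777618, 0.14886027574539185), 10.361275672912598)
body ((0.48324233293533325, 0.17533837258815765), (0.1878061145544052, 0.14978905022144318), 10.322357177734375)
0.1 139 [[0.564, 0.131, 0.102], [0.574, 0.199, 0.11], [0.587, 0.257, 0.119]] [-0.182  0.611]
0.12 134 [[0.567, 0.13, 0.122], [0.578, 0.195, 0.13], [0.591, 0.259, 0.138]] [-0.182  0.614]
0.14 150 [[0.569, 0.132, 0.141], [0.58, 0.201, 0.15], [0.593, 0.26, 0.159]] [-0.186  0.618]
0.16 154 [[0.573, 0.134, 0.161], [0.583, 0.202, 0.17], [0.597, 0.261, 0.179]] [-0.185  0.621]
0.18 159 [[0.576, 0.132, 0.181], [0.588, 0.199, 0.19], [0.6, 0.259, 0.198]] [-0.183  0.624]
0.2 159 [[0.579, 0.133, 0.201], [0.59, 0.203, 0.211], [0.603, 0.262, 0.2
[... 1301 characters left out ...]
.2, 0.15], [0.594, 0.258, 0.159]] [-0.184  0.618]
0.16 260 [[0.574, 0.131, 0.161], [0.584, 0.201, 0.171], [0.597, 0.258, 0.179]] [-0.182  0.621]
0.18 266 [[0.577, 0.133, 0.181], [0.588, 0.2, 0.19], [0.6, 0.259, 0.199]] [-0.183  0.624]
0.2 282 [[0.58, 0.133, 0.201], [0.59, 0.202, 0.21], [0.603, 0.26, 0.219]] [-0.186  0.628]
0.22 294 [[0.583, 0.133, 0.221], [0.594, 0.201, 0.23], [0.607, 0.26, 0.239]] [-0.185  0.631]
0.24 316 [[0.586, 0.134, 0.241], [0.597, 0.202, 0.25], [0.61, 0.261, 0.259]] [-0.184  0.634]
0.26 187 [[0.589, 0.143, 0.261], [0.598, 0.201, 0.269], [0.609, 0.252, 0.279]] [-0.185  0.635]
0.28 129 [[0.588, 0.147, 0.281], [0.596, 0.199, 0.288], [0.605, 0.245, 0.292]] [-0.184  0.632]
```

The picture shows the carton at about (340,330), its lid upright and leaning slightly back, and the tab only slightly folded. The bauble is on its rest at (500,80) with the ball at the far end.

```bash
cat >> h.py <<'E'
from scipy.spatial.transform import Rotation as Ro
def Rr(rpy): return Ro.from_euler('xyz',rpy,degrees=True)
def plan(p,rpy,p1,rpy1,mm=55,rad=.17):
    """n equal rows in tool axes from p,rpy to p1,rpy1 (translation straight)"""
    R0,R1=Rr(rpy),Rr(rpy1); w=(R0.inv()*R1).as_rotvec(); d=np.array(p1)-np.array(p)
    n=max(1,int(np.ceil(max(np.abs(d).max()*1000/mm,np.linalg.norm(w)/rad))))
    rows=[]
    for k in range(n):
        Rk=R0*Ro.from_rotvec(w*k/n); s=Rk.inv().apply(d/n)*1000
        rows.append(" ".join(f"{x:.1f}" for x in s)+" "+" ".join(f"{x:.4f}" for x in w/n))
    return n,rows
def now():
    s=readout.observe(); return s["ee_pos"],s["ee_rot"]
E
python3 - <<'E'
from h import *
p,r=now(); K,T=cal("wrist"); C=np.linalg.inv(T)
print("cam in tool",Rr(r).inv().apply(C[:3,3]-p).round(3),"axes",Rr(r).inv().apply(C[:3,:3].T).round(3),K.round(0).tolist())
n,rows=plan(p,r,[.50,-.27,.36],[180,0,3]); print(n,*rows,sep="\n")
E
```

```text
cam in tool [0.081 0.    0.031] axes [[ 0.     1.    -0.001]
 [-0.949 -0.    -0.314]
 [-0.314  0.001  0.949]] [[349.0, 0.0, 322.0], [0.0, 349.0, 201.0], [0.0, 0.0, 1.0]]
6
61.1 -23.4 7.5 0.0000 0.0000 0.0537
59.7 -26.7 7.5 0.0000 0.0000 0.0537
58.2 -29.9 7.5 0.0000 0.0000 0.0537
56.5 -32.9 7.5 0.0000 0.0000 0.0537
54.7 -35.9 7.5 0.0000 0.0000 0.0537
52.7 -38.8 7.5 0.0000 0.0000 0.0537
```

Run:
```python
from h import *
p,r=now()
n,rows=plan(p,r,[.51,-.275,.36],[180,0,183],rad=.19); print(n,*rows,sep="\n")
```

```text
15
24.9 -8.8 3.0 -0.0000 0.0000 -0.1879
26.1 -4.0 3.0 -0.0000 0.0000 -0.1879
26.4 0.9 3.0 -0.0000 0.0000 -0.1879
25.8 5.9 3.0 -0.0000 0.0000 -0.1879
24.2 10.6 3.0 -0.0000 0.0000 -0.1879
21.8 14.9 3.0 -0.0000 0.0000 -0.1879
18.7 18.7 3.0 -0.0000 0.0000 -0.1879
14.8 21.9 3.0 -0.0000 0.0000 -0.1879
10.5 24.3 3.0 -0.0000 0.0000 -0.1879
5.8 25.8 3.0 -0.0000 0.0000 -0.1879
0.8 26.4 3.0 -0.0000 0.0000 -0.1879
-4.1 26.1 3.0 -0.0000 0.0000 -0.1879
-8.9 24.9 3.0 -0.0000 0.0000 -0.1879
-13.4 22.8 3.0 -0.0000 0.0000 -0.1879
-17.4 19.9 3.0 -0.0000 0.0000 -0.1879
```

>>> {"name": "send_rows", "arguments": {"rows": "25 -9 3 0 0 -0.186 0.3; 26 -4 3 0 0 -0.186 0.3; 26 1 3 0 0 -0.186 0.3; 26 6 3 0 0 -0.186 0.3; 24 11 3 0 0 -0.186 0.3"}}

```text
time: 1.52
ee_pos: [0.3114, -0.4487, 0.3897]
ee_rot: [180.0, 0.0, 75.1]
force: [-0.4, -0.1, -0.2]
grip_width: 0.707
grip_force: 0.0
```

>>> {"name": "send_rows", "arguments": {"rows": "22 15 3 0 0 -0.186 0.3; 19 19 3 0 0 -0.186 0.3; 15 22 3 0 0 -0.186 0.3; 10 24 3 0 0 -0.186 0.3; 6 26 3 0 0 -0.186 0.3"}}

```text
time: 2.15
ee_pos: [0.4129, -0.363, 0.3747]
ee_rot: [-180.0, 0.0, 128.4]
force: [0.4, 0.0, -0.4]
grip_width: 0.702
grip_force: 0.0
```

>>> {"name": "send_rows", "arguments": {"rows": "1 26 3 0 0 -0.186 0.3; -4 26 3 0 0 -0.186 0.3; -9 25 3 0 0 -0.186 0.3; -13 23 3 0 0 -0.186 0.3; -17 20 3 0 0 -0.186 0.3"}}

```text
time: 2.78
ee_pos: [0.5135, -0.2782, 0.3597]
ee_rot: [-180.0, 0.0, -178.3]
force: [-0.8, 0.4, 0.2]
grip_width: 0.699
grip_force: 0.0
```

```bash
cat > lookb.py <<'E'
from h import *
import sys
p,r=now(); print(p.round(4),r.round(2),readout.observe()["joint_positions"].round(1),readout.observe()["grip_width"])
K,T=cal("wrist"); C=np.linalg.inv(T)
im,d=imaging.snapshot("wrist"); cv2.imwrite(f"pics/{sys.argv[1]}.png",im)
for t in ["bauble","rest"]:
    o=outline_of("wrist",t)
    if not o: print(t,"none"); continue
    m=o[0]["pixels"]; P=cloud("wrist",d,m); print(t,o[0]["score"],o[0]["centre"],m.sum(),np.percentile(P,[2,50,98],axis=0).round(4).tolist())
    np.save(f"pics/w_{t}.npy",m)
    if t=="bauble":
        from scipy.optimize import least_squares
        P=P[P[:,2]>.025]
        ball=P[P[:,0]>.555]
        f=least_squares(lambda c:np.linalg.norm(ball-c,axis=1)-.028,ball.mean(0)-[0,0,.02],loss='soft_l1',f_scale=.002); print("ball",f.x.round(4),len(ball))
        S=P[(P[:,0]<.535)&(P[:,2]>.04)]; k=np.polyfit(S[:,0],S[:,1],1); print("stem",len(S),"yaw",np.degrees(np.arctan(k[0])),"y at .50",np.polyval(k,.5),"y at .577",np.polyval(k,.577),"z",np.percentile(S[:,2],[5,50,95]),"xmin",np.percentile(S[:,0],1))
E
python3 lookb.py w1
```

```text
[ 0.5135 -0.2782  0.3597] [-1.7999e+02  1.0000e-02 -1.7832e+02] [ -29.6   20.9   92.5   -0.    66.6 -121.3] 0.6992814867536891
bauble 0.83 [246.4, 323.3] 4194 [[0.4681, -0.2949, 0.0261], [0.5629, -0.2745, 0.0573], [0.5964, -0.2472, 0.0701]]
ball [ 0.5791 -0.2709  0.0424] 2700
stem 881 yaw 4.353179203629958 y at .50 -0.27692056574193274 y at .577 -0.27105902985371233 z [0.04493802 0.04757094 0.04936953] xmin 0.4627943663797738
rest 0.74 [174.9, 327.0] 8162 [[0.4601, -0.3124, 0.0059], [0.5106, -0.2735, 0.0077], [0.5871, -0.2387, 0.0527]]
```

View pics/w1.png

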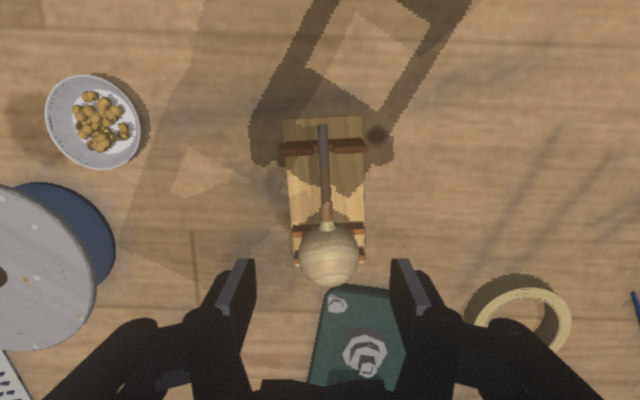

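The stem runs from (322,128) to the ball at (328,255), with the finger jaws below it. I'll descend onto the stem about 49 mm from the ball centre.

>>> {"name": "send_rows", "arguments": {"rows": "-16.3 3 20 0 0 -0.047 0.3; 0 0 45 0 0 0 0.3; 0 0 45 0 0 0 0.3; 0 0 35 0 0 0 0.3; 0 0 15.5 0 0 0 0.3"}}

```text
time: 3.55
ee_pos: [0.5283, -0.2755, 0.1961]
ee_rot: [179.9, -0.2, -176.0]
force: [-0.3, -0.5, 0.1]
grip_width: 0.702
grip_force: 0.0
```

>>> {"name": "send_rows", "arguments": {"rows": "0 0 0 0 0 0 1; 0 0 0 0 0 0 1; 0 0 0 0 0 0 1; 0 0 0 0 0 0 1", "newtons": 50}}

```text
time: 4.05
ee_pos: [0.5295, -0.2757, 0.2008]
ee_rot: [-179.9, 0.2, -176.0]
force: [-0.4, 0.4, 4.1]
grip_width: 0.092
grip_force: 50.6
```

```bash
python3 lookb.py w2
```

```text
[ 0.5295 -0.2757  0.2008] [-1.7990e+02  1.6000e-01 -1.7597e+02] [ -28.6   31.2  101.4   -0.    47.2 -122.6] 0.0921717603702339
bauble 0.95 [256.9, 319.5] 5989 [[0.4629, -0.2842, 0.0448], [0.5128, -0.2779, 0.0483], [0.5586, -0.2691, 0.0622]]
ball [ 0.5792 -0.2722  0.0439] 656
stem 3968 yaw 4.327582679571617 y at .50 -0.2786221020805298 y at .577 -0.27279516361509415 z [0.04526503 0.04780044 0.04928188] xmin 0.4621136945326167
rest 0.78 [185.6, 333.1] 23782 [[0.4595, -0.3129, 0.0061], [0.4831, -0.2735, 0.0079], [0.5565, -0.2404, 0.053]]
```

Run:
```python
from h import *
p,r=now()
n,rows=plan([p[0],p[1],.33],r,[.479,.173,.33],[180,0,190.1]); print(n,*rows,sep="\n")
```

```text
9
2.1 50.1 -0.1 -0.0002 0.0003 -0.0118
1.5 50.1 -0.1 -0.0002 0.0003 -0.0118
0.9 50.2 -0.1 -0.0002 0.0003 -0.0118
0.3 50.2 -0.1 -0.0002 0.0003 -0.0118
-0.3 50.2 -0.0 -0.0002 0.0003 -0.0118
-0.9 50.2 -0.0 -0.0002 0.0003 -0.0118
-1.4 50.1 -0.0 -0.0002 0.0003 -0.0118
-2.0 50.1 -0.0 -0.0002 0.0003 -0.0118
-2.6 50.1 -0.0 -0.0002 0.0003 -0.0118
```

>>> {"name": "send_rows", "arguments": {"rows": "0 0 -30 0 0 0 1; 0 0 -50 0 0 0 1; 0 0 -50 0 0 0 1"}}

```text
time: 4.58
ee_pos: [0.5288, -0.2753, 0.3302]
ee_rot: [180.0, -0.1, -176.0]
force: [1.3, -0.1, -0.6]
grip_width: 0.089
grip_force: 50.1
```

>>> {"name": "send_rows", "arguments": {"rows": "2 50 0 0 0 -0.012 1; 1.5 50 0 0 0 -0.012 1; 1 50 0 0 0 -0.012 1; 0.3 50 0 0 0 -0.012 1; -0.3 50 0 0 0 -0.012 1"}}

```text
time: 5.2
ee_pos: [0.5005, -0.0254, 0.3293]
ee_rot: [-180.0, 0.0, -172.5]
force: [-0.4, 1.1, -0.2]
grip_width: 0.091
grip_force: 50.1
```

>>> {"name": "send_rows", "arguments": {"rows": "-1 50 0 0 0 -0.012 1; -1.5 50 0 0 0 -0.012 1; -2 50 0 0 0 -0.012 1; -2.6 49 0 0 0 -0.011 1; 0 0 0 0 0 0 1"}}

```text
time: 5.82
ee_pos: [0.4781, 0.1734, 0.3291]
ee_rot: [180.0, 0.0, -169.6]
force: [-0.8, 0.7, -0.7]
grip_width: 0.091
grip_force: 50.1
```

```bash
cat > lookc.py <<'E'
from h import *
import sys
p,r=now(); print(p.round(4),r.round(2))
im,d=imaging.snapshot("wrist"); cv2.imwrite(f"pics/{sys.argv[1]}.png",im)
P=cloud("wrist",d,np.ones(d.shape,bool)); np.save(f"pics/{sys.argv[1]}_P.npy",P)
o=outline_of("wrist","bauble"); m=o[0]["pixels"]; S=cloud("wrist",d,m); print("bauble",m.sum(),o[0]["score"])
c0=np.array([.484,.174]); a=np.radians(10.4)
def loc(P): q=P[:,:2]-c0; return np.c_[q@[np.cos(a),np.sin(a)],q@[-np.sin(a),np.cos(a)],P[:,2]]
L=loc(P); s=loc(S); 
s=s[(s[:,2]>.1)] if p[2]>.25 else s
st=s[s[:,0]<np.percentile(s[:,0],60)]; k=np.polyfit(st[:,0],st[:,1],1); print("stem local: slope deg",np.degrees(k[0]),"off@0",k[1],"foot x",np.percentile(s[:,0],.5),"z",np.percentile(st[:,2],[5,50,95]).round(4))
rim=L[(abs(L[:,2]-.09)<.005)&(abs(L[:,0])<.12)&(abs(L[:,1])<.1)]
print("rim n",len(rim),"x",np.percentile(rim[:,0],[.5,99.5]).round(4),"y",np.percentile(rim[:,1],[.5,99.5]).round(4))
for nm,sel,ax in [("front",(abs(rim[:,1])<.06)&(rim[:,0]<-.07),0),("yneg",(rim[:,1]<-.05)&(abs(rim[:,0])<.08),1),("ypos",(rim[:,1]>.05)&(abs(rim[:,0])<.08),1)]:
    q=rim[sel]
    if len(q)>10: k=np.polyfit(q[:,1-ax],q[:,ax],1); print(nm,len(q),"mid",np.polyval(k,0).round(4),"slope deg",np.degrees(k[0]).round(2),"z",np.median(q[:,2]).round(4))
card=L[(abs(L[:,2]-.05)<.006)&(abs(L[:,0]+.052)<.012)&(abs(L[:,1])<.045)]
if len(card)>20:
    print("card n",len(card),"x",np.percentile(card[:,0],[5,50,95]).round(4),"y",np.percentile(card[:,1],[1,99]).round(4))
    h=np.histogram(card[:,1],np.arange(-.04,.0405,.002))[0]; print(h.tolist())
E
python3 lookc.py w3
```

```text
[0.4781 0.1734 0.3291] [ 179.98    0.   -169.58]
bauble 5949 0.6
stem local: slope deg 0.08393923072143271 off@0 -0.0024934675304927253 foot x -0.07432609178290664 z [0.1738 0.1764 0.178 ]
rim n 5472 x [-0.0923  0.0586] y [-0.0731  0.0681]
front 1685 mid -0.0903 slope deg 0.03 z 0.0893
yneg 1647 mid -0.0708 slope deg 0.01 z 0.0893
ypos 1612 mid 0.0658 slope deg 0.0 z 0.0891
card n 1038 x [-0.0545 -0.0519 -0.0488] y [-0.0443  0.0442]
[30, 29, 31, 25, 27, 27, 30, 29, 30, 30, 28, 23, 30, 29, 19, 0, 0, 0, 0, 0, 0, 0, 0, 29, 28, 23, 29, 30, 30, 29, 28, 27, 26, 29, 28, 30, 30, 29, 28, 25]
```

View pics/w3.png

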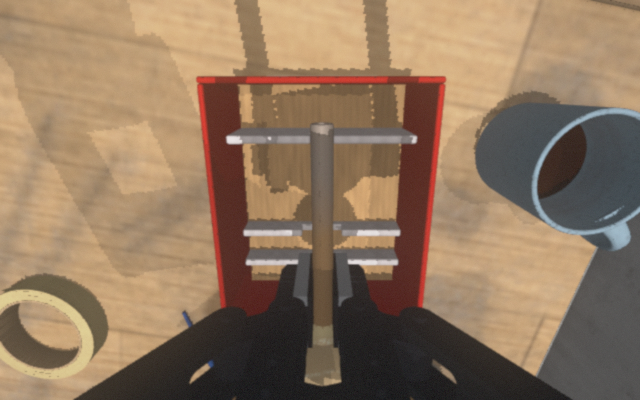

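The stem is centred over the slot (322,135) and the walls are symmetric around it, so I'm lowering the bauble.

>>> {"name": "send_rows", "arguments": {"rows": "-2 0 30 0 0 0 1; 0 0 40 0 0 0 1; 0 0 30 0 0 0 1; 0 0 18 0 0 0 1; 0 0 0 0 0 0 1"}}

```text
time: 6.55
ee_pos: [0.4805, 0.1698, 0.2101]
ee_rot: [-180.0, -0.2, -170.0]
force: [-0.4, -0.1, -0.1]
grip_width: 0.088
grip_force: 50.1
```

>>> {"name": "send_rows", "arguments": {"rows": "0 0 6 0 0 0 1; 0 0 4 0 0 0 1; 0 0 0 0 0 0 1; 0 0 0 0 0 0 1"}}

```text
time: 7.05
ee_pos: [0.4809, 0.1714, 0.2016]
ee_rot: [180.0, 0.1, -169.8]
force: [-0.5, 0.3, 0.4]
grip_width: 0.091
grip_force: 50.1
```

```bash
python3 lookc.py w4
```

```text
[0.4809 0.1714 0.2016] [ 1.8000e+02  6.0000e-02 -1.6984e+02]
bauble 6170 0.74
stem local: slope deg 0.23157191717306247 off@0 -0.0022405700695600906 foot x -0.07162712866478682 z [0.0457 0.0487 0.0503]
rim n 36389 x [-0.0922  0.0052] y [-0.0713  0.0698]
front 11410 mid -0.0901 slope deg -0.08 z 0.0894
yneg 7474 mid -0.0684 slope deg 0.14 z 0.0889
ypos 7661 mid 0.0672 slope deg 0.12 z 0.0888
card n 5899 x [-0.0596 -0.0525 -0.0453] y [-0.044   0.0439]
[119, 124, 123, 120, 119, 119, 124, 124, 114, 128, 114, 116, 115, 119, 119, 77, 99, 343, 386, 319, 290, 0, 0, 59, 123, 124, 117, 120, 118, 118, 121, 124, 119, 117, 118, 119, 123, 119, 127, 120]
```

>>> {"name": "send_rows", "arguments": {"rows": "0 1 1.5 0 0 0 1; 0 0 0 0 0 0 0.8; 0 0 0 0 0 0 0.6; 0 0 0 0 0 0 0.45; 0 0 0 0 0 0 0.45"}}

```text
time: 7.78
ee_pos: [0.4805, 0.1722, 0.1996]
ee_rot: [-180.0, -0.0, -169.8]
force: [-0.2, 0.1, 0.2]
grip_width: 0.549
grip_force: 0.0
```

>>> {"name": "send_rows", "arguments": {"rows": "0 0 -20 0 0 0 0.45; 0 0 -40 0 0 0 0.45; 0 0 -60 0 0 0 0.45; 0 0 -30 0 0 0 0.6; 0 0 0 0 0 0 0.6"}}

```text
time: 8.4
ee_pos: [0.4809, 0.1724, 0.3522]
ee_rot: [180.0, 0.3, -169.8]
force: [0.5, 0.3, -0.2]
grip_width: 0.398
grip_force: 0.0
```

```bash
python3 lookc.py w5
python3 - <<'E'
from h import *
# ball/stem + tab/lid from fixed cams
a=np.radians(10.4); c0=np.array([.4845,.1735])
def loc(P): q=P[:,:2]-c0; return np.c_[q@[np.cos(a),np.sin(a)],q@[-np.sin(a),np.cos(a)],P[:,2]]
print(readout.observe()["joint_positions"].round(1))
for n in ["scene","side"]:
    d=np.load(f"pics/{n}_d.npy"); L=loc(cloud(n,d,np.ones(d.shape,bool)))
    L=L[(L[:,0]>.07)&(L[:,0]<.15)&(abs(L[:,1])<.085)&(L[:,2]>.1)&(L[:,2]<.32)]
    q=L[(L[:,2]<.245)]; k=np.polyfit(q[:,2],q[:,0],1); print(n,"lid tilt back",np.degrees(np.arctan(k[0])),"x@.09",np.polyval(k,.09))
    for z in np.arange(.24,.3,.006):
        s=L[(L[:,2]>z)&(L[:,2]<z+.006)]
        if len(s)>4: print(round(z,3),np.median(s[:,0]).round(4),np.percentile(s[:,1],[3,97]).round(3))
E
```

```text
[0.4809 0.1724 0.3522] [ 179.96    0.34 -169.85]
bauble 4263 0.97
[ 18.4  15.  102.9  -0.   62.1 -81.7]
scene lid tilt back 9.199042392161891 x@.09 0.089699151302783
0.24 0.1144 [-0.063  0.066]
0.246 0.1155 [-0.064  0.068]
0.252 0.1168 [-0.067  0.071]
0.258 0.1171 [-0.061  0.068]
0.264 0.1159 [-0.051  0.057]
0.27 0.1147 [-0.051  0.059]
0.276 0.1142 [-0.05   0.059]
0.282 0.1128 [-0.048  0.05 ]
0.288 0.1128 [-0.038  0.048]
side lid tilt back 9.145688036655896 x@.09 0.09008669526967887
0.24 0.1146 [-0.064  0.069]
0.246 0.1157 [-0.064  0.069]
0.252 0.1168 [-0.066  0.068]
0.258 0.1177 [-0.064  0.068]
0.264 0.1172 [-0.054  0.057]
0.27 0.116 [-0.053  0.058]
0.276 0.1148 [-0.053  0.058]
0.282 0.1141 [-0.052  0.057]
0.288 0.1136 [-0.047  0.047]Traceback (most recent call last):
  File "lookc.py", line 11, in <module>
    st=s[s[:,0]<np.percentile(s[:,0],60)]; k=np.polyfit(st[:,0],st[:,1],1); print("stem local: slope deg",np.degrees(k[0]),"off@0",k[1],"foot x",np.percentile(s[:,0],.5),"z",np.percentile(st[:,2],[5,50,95]).round(4))
                ~~~~~~~~~~~~~^^^^^^^^^^^
    return _quantile_unchecked(
        a, q, axis, out, overwrite_input, method, keepdims, weights)
    return _ureduce(a,
                    func=_quantile_ureduce_func,
    ...<5 lines>...
                    overwrite_input=overwrite_input,
                    method=method)
    r = func(a, **kwargs)
    result = _quantile(arr,
                       quantiles=q,
    ...<2 lines>...
                       out=out,
                       weights=wgt)
    slices_having_nans = np.isnan(arr[-1, ...])
                                  ~~~^^^^^^^^^
IndexError: index -1 is out of bounds for axis 0 with size 0
```

View pics/w5.png

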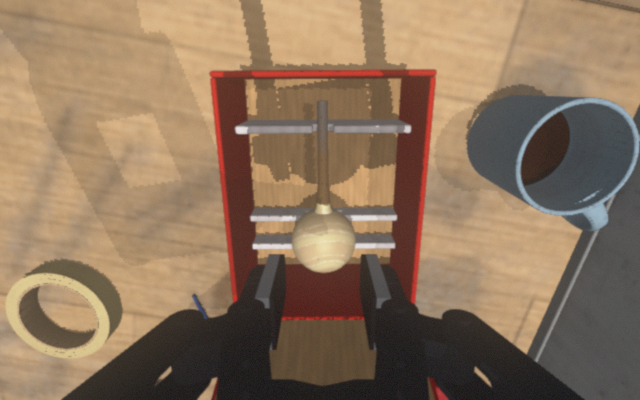

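The bauble is seated: the stem lies in the slot at (322,128) and the ball is in the wide notches at (323,238). Next is the tab; first I'm checking whether the arm can reach a horizontal tool pose.

Run:
```python
from h import *
from scipy.optimize import least_squares
D=[([.2105,-.5349,.4039],18.35,89.71,72.04),([.5135,-.2782,.3597],20.9,92.5,66.6),([.5295,-.2757,.2008],31.2,101.4,47.2),([.4809,.1724,.3522],15.0,102.9,62.1)]
def res(q):
    r0,L2,L3,h,e=q; o=[]
    for p,a,b,c in D:
        a,s=np.radians(a),np.radians(a+b); R=np.hypot(p[0],p[1])
        o+=[r0+L2*np.sin(a)+L3*np.sin(s)+e*np.cos(s)-R, h+L2*np.cos(a)+L3*np.cos(s)-e*np.sin(s)-p[2]]
    return o
f=least_squares(res,[0,.4,.35,0,0]); print(f.x.round(4),np.abs(f.fun).max())
f=least_squares(lambda q:res([q[0],q[1],q[2],q[3],0]),[0,.4,.35,0]); print(f.x.round(4),np.abs(f.fun).max())
o=outline_of("wrist","bauble"); im,d=imaging.snapshot("wrist"); o=outline_of("wrist","bauble"); P=cloud("wrist",d,o[0]["pixels"])
a=np.radians(10.4); q=P[:,:2]-[.4845,.1735]; L=np.c_[q@[np.cos(a),np.sin(a)],q@[-np.sin(a),np.cos(a)],P[:,2]]
b=L[L[:,0]>.025]; f=least_squares(lambda c:np.linalg.norm(b-c,axis=1)-.028,[.045,0,.045],loss='soft_l1',f_scale=.002); print("ball",f.x.round(4)); s=L[L[:,0]<0]; print("foot",s[:,0].min(),np.median(s[:,1]),np.median(s[:,2]))
```

```text
[ 1.000e-04  5.919e-01  4.164e-01 -5.600e-03  2.370e-02] 0.0018469404066747686
[ 0.0013  0.5635  0.4144 -0.0009] 0.0026895761231461868
ball [ 0.0444 -0.0004  0.0421]
foot -0.07227773579871213 -0.0008267240816336089 0.04760090499051456
```

```bash
cat >> h.py <<'E'
A=np.radians(10.4); C0=np.array([.4845,.1735])
def W(x,y,z): return np.array([C0[0]+x*np.cos(A)-y*np.sin(A),C0[1]+x*np.sin(A)+y*np.cos(A),z])
def tabrot(deg,yaw=100.4): # tool dir tilted deg from down towards hinge
    return (Rr([180,0,yaw])*Ro.from_rotvec([-np.radians(deg),0,0])).as_euler('xyz',degrees=True)
E
python3 - <<'E'
from h import *
p,r=now(); p=np.array(p)
n,rows=plan(p,r,p+[0,0,.146],[180,0,100.4],rad=.18); print(n,*rows,sep="\n")
q=p+[0,0,.146]
print(W(.0858,0,.498)-q)
n,rows=plan(q,[180,0,100.4],W(.0858,0,.498),tabrot(8)); print(n,*rows,sep="\n")
E
```

```text
9
0.1 -0.0 -16.2 -0.0004 -0.0003 0.1741
0.1 -0.0 -16.2 -0.0004 -0.0003 0.1741
0.0 -0.0 -16.2 -0.0004 -0.0003 0.1741
0.0 -0.0 -16.2 -0.0004 -0.0003 0.1741
0.0 -0.0 -16.2 -0.0004 -0.0003 0.1741
0.0 -0.0 -16.2 -0.0004 -0.0003 0.1741
0.0 -0.0 -16.2 -0.0004 -0.0003 0.1741
0.0 -0.0 -16.2 -0.0004 -0.0003 0.1741
0.0 -0.0 -16.2 -0.0004 -0.0003 0.1741
[0.08875961 0.01682849 0.00401102]
2
0.3 45.2 -2.0 -0.0698 0.0000 -0.0000
0.3 45.2 1.2 -0.0698 0.0000 -0.0000
```

>>> {"name": "send_rows", "arguments": {"rows": "0 0 -29 0 0 0.174 0.45; 0 0 -29 0 0 0.174 0.45; 0 0 -29 0 0 0.174 0.45; 0 0 -29 0 0 0.174 0.45; 0 0 -30 0 0 0.174 0.45", "newtons": 20}}

```text
time: 9.28
ee_pos: [0.4807, 0.1723, 0.4951]
ee_rot: [-179.9, -0.1, 140.0]
force: [0.4, -0.1, 0.5]
grip_width: 0.548
grip_force: 0.0
```

>>> {"name": "send_rows", "arguments": {"rows": "0 0 0 0 0 0.174 0.45; 0 0 0 0 0 0.174 0.45; 0 0 0 0 0 0.174 0.45; 0 0 0 0 0 0.174 0.45; 0 0 0 0 0 0 0.45"}}

```text
time: 9.9
ee_pos: [0.4807, 0.1724, 0.4944]
ee_rot: [-179.9, 0.0, 100.5]
force: [-0.5, 0.6, 0.4]
grip_width: 0.548
grip_force: 0.0
```

>>> {"name": "send_rows", "arguments": {"rows": "0.3 45 -2 -0.07 0 0 0.45; 0.3 45 1 -0.07 0 0 0.45; 0 0 0 0 0 0 0.45"}}

```text
time: 10.28
ee_pos: [0.5709, 0.1895, 0.498]
ee_rot: [172.1, 0.0, 100.6]
force: [-0.3, 0.5, -1.0]
grip_width: 0.552
grip_force: 0.0
```

Run:
```python
from h import *
p,r=now(); print(p.round(4),r.round(2),readout.observe()["joint_positions"].round(1),readout.observe()["grip_width"])
print("err mm tool",(Rr(r).inv().apply(W(.0858,0,.498)-p)*1000).round(1))
print("tool z",Rr(r).apply([0,0,1]).round(3))
im,d=imaging.snapshot("wrist"); cv2.imwrite("pics/w6.png",im)
np.save("pics/w6_d.npy",d)
P=cloud("wrist",d,np.ones(d.shape,bool)); q=P[:,:2]-C0; L=np.c_[q@[np.cos(A),np.sin(A)],q@[-np.sin(A),np.cos(A)],P[:,2]]
L=L[(L[:,2]>.1)&(L[:,2]<.31)&(L[:,0]>.06)&(L[:,0]<.16)&(abs(L[:,1])<.09)]
for z in np.arange(.18,.31,.01):
    s=L[(L[:,2]>z)&(L[:,2]<z+.01)]
    if len(s)>4: print(round(z,3),len(s),np.percentile(s[:,0],[5,50,95]).round(4),np.percentile(s[:,1],[3,97]).round(3))
```

```text
[0.5709 0.1895 0.498 ] [1.7208e+02 5.0000e-02 1.0056e+02] [17.5 16.6 79.  -1.  76.5  7.1] 0.552486803081229
err mm tool [-0.1 -2.1 -0.3]
tool z [ 0.136  0.024 -0.99 ]
0.18 402 [0.1028 0.1035 0.1043] [-0.063  0.068]
0.19 448 [0.1044 0.1052 0.106 ] [-0.064  0.068]
0.2 489 [0.106  0.1068 0.1076] [-0.063  0.068]
0.21 554 [0.1076 0.1084 0.1092] [-0.063  0.068]
0.22 606 [0.1093 0.1101 0.1108] [-0.064  0.068]
0.23 693 [0.1109 0.1117 0.1125] [-0.063  0.068]
0.24 760 [0.1125 0.1133 0.1141] [-0.064  0.068]
0.25 564 [0.1141 0.1147 0.1172] [-0.061  0.07 ]
0.26 109 [0.1159 0.1176 0.119 ] [0.047 0.07 ]
0.27 190 [0.1164 0.1168 0.1172] [-0.054  0.059]
0.28 439 [0.1111 0.1138 0.115 ] [-0.056  0.058]
0.29 774 [0.1114 0.1126 0.1138] [-0.045  0.048]
```

View pics/w6.png

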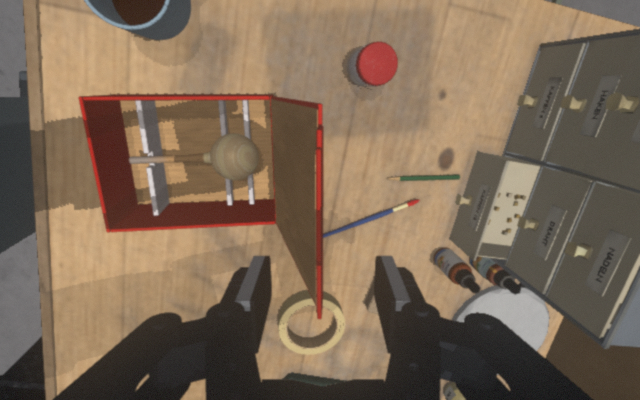

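The red lid edge and tab at (320,105–315) sit midway between the jaws (255 and 385). I'm descending to grip the tab.

>>> {"name": "send_rows", "arguments": {"rows": "0 -1 20 0 0 0 0.45; 0 0 20 0 0 0 0.45; 0 0 19 0 0 0 0.45; 0 0 0 0 0 0 0.7; 0 0 0 0 0 0 1", "newtons": 20}}

```text
time: 10.95
ee_pos: [0.5756, 0.1904, 0.4421]
ee_rot: [171.9, 0.0, 100.5]
force: [-0.2, 0.1, 0.5]
grip_width: 0.132
grip_force: 0.0
```

>>> {"name": "send_rows", "arguments": {"rows": "0 0 0 0 0 0 1; 0 0 0 0 0 0 1; 0 0 0 0 0 0 1", "newtons": 20}}

```text
time: 11.32
ee_pos: [0.5761, 0.1905, 0.4425]
ee_rot: [171.8, -0.0, 100.4]
force: [0.6, 0.4, 4.2]
grip_width: 0.025
grip_force: 24.1
```

```bash
cat > fold.py <<'E'
from h import *
import sys
# rotate about crease (local x,z) from current pose; print rows in tool axes
p,r=now(); cx,cz=.119,.2625
R=Rr(r); c=W(cx,0,cz); v=R.inv().apply(c-p); print(p.round(4),r.round(2),readout.observe()["joint_positions"].round(1),"crease in tool mm",(v*1000).round(1))
n=int(sys.argv[1]); dt=-float(sys.argv[2])
Q=Ro.from_rotvec([dt,0,0]); print("row shift",((v-Q.apply(v))*1000).round(2),"wx",dt)
E
python3 fold.py 5 0.1
```

```text
[0.5761 0.1905 0.4425] [ 1.7182e+02 -1.0000e-02  1.0044e+02] [17.4 18.2 84.5 -1.1 69.2  7.3] crease in tool mm [-3.000e-01 -1.000e-01  1.818e+02]
row shift [  0.   -18.15   0.9 ] wx -0.1
```

>>> {"name": "send_rows", "arguments": {"rows": "0 -18.1 0.9 -0.1 0 0 1; 0 -18.1 0.9 -0.1 0 0 1; 0 -18.1 0.9 -0.1 0 0 1; 0 -18.1 0.9 -0.1 0 0 1; 0 -18.1 0.9 -0.1 0 0 1"}}

```text
time: 11.95
ee_pos: [0.4938, 0.1755, 0.4076]
ee_rot: [143.0, -0.0, 100.5]
force: [1.1, -4.3, 1.5]
grip_width: 0.027
grip_force: 23.6
```

```bash
python3 fold.py 5 0.1; python3 -c "
from h import *
s=readout.observe(); print(s['force'].round(1),s['grip_width'],Rr(s['ee_rot']).apply([0,0,1]).round(3))"
```

```text
[0.4938 0.1755 0.4076] [ 1.4305e+02 -4.0000e-02  1.0046e+02] [ 19.9   7.2 108.6 -11.9  28.1  18.1] crease in tool mm [ -0.6   0.3 181.7]
row shift [  0.   -18.14   0.93] wx -0.1
[ 1.1 -4.3  1.5] 0.02682380515991 [ 0.591  0.11  -0.799]
```

>>> {"name": "send_rows", "arguments": {"rows": "0 -18.1 0.9 -0.1 0 0 1; 0 -18.1 0.9 -0.1 0 0 1; 0 0 0 0 0 0 1"}}

```text
time: 12.32
ee_pos: [0.4712, 0.1711, 0.3862]
ee_rot: [133.0, 0.2, 100.2]
force: [-1.8, 8.3, -1.1]
grip_width: 0.032
grip_force: 23.5
```

```bash
python3 fold.py 5 0.1
cat > lid.py <<'E'
from h import *
import sys
im,d=imaging.snapshot("side"); cv2.imwrite("pics/%s.png"%sys.argv[1],im)
P=cloud("side",d,np.ones(d.shape,bool)); q=P[:,:2]-C0; L=np.c_[q@[np.cos(A),np.sin(A)],q@[-np.sin(A),np.cos(A)],P[:,2]]
L=L[(L[:,2]>.094)&(L[:,2]<.31)&(L[:,0]>-.1)&(L[:,0]<.18)&(abs(L[:,1]-.04)<.03)]
np.save("pics/L.npy",L)
for z in np.arange(.10,.31,.01):
    s=L[(L[:,2]>z)&(L[:,2]<z+.01)]
    if len(s)>4: print(round(z,3),len(s),np.percentile(s[:,0],[5,25,50,75,95]).round(4))
E
python3 lid.py s2
```

```text
[0.4712 0.1711 0.3862] [132.99   0.24 100.22] [ 20.9   5.6 116.7 -35.8  13.7  42.2] crease in tool mm [ 9.000e-01 -1.000e-01  1.813e+02]
row shift [  0.  -18.1   0.9] wx -0.1
0.1 54 [0.0909 0.0921 0.0926 0.0935 0.0938]
0.11 52 [0.0928 0.0935 0.0942 0.0947 0.0955]
0.12 52 [0.0941 0.0949 0.0956 0.0961 0.0972]
0.13 62 [0.0959 0.0969 0.0974 0.0982 0.0991]
0.14 55 [0.0974 0.0983 0.0991 0.0997 0.1008]
0.15 58 [0.0992 0.0999 0.1008 0.1014 0.1021]
0.16 60 [0.101  0.1015 0.1024 0.1031 0.1037]
0.17 57 [0.1023 0.1032 0.104  0.1044 0.1055]
0.18 65 [0.104  0.1049 0.1055 0.1062 0.1073]
0.19 63 [0.1059 0.1065 0.1071 0.1077 0.1086]
0.2 71 [0.1075 0.1084 0.109  0.1097 0.1106]
0.21 62 [0.109  0.1097 0.1107 0.1113 0.1121]
0.22 71 [0.1105 0.1117 0.1122 0.1129 0.1141]
0.23 68 [0.112  0.113  0.114  0.1145 0.1155]
0.24 76 [0.1141 0.1149 0.1156 0.1163 0.1173]
0.25 61 [0.1155 0.1164 0.1172 0.1176 0.1184]
0.26 15 [0.1096 0.1165 0.1178 0.1196 0.1205]
0.27 38 [0.0521 0.1041 0.1056 0.112  0.1131]
0.28 86 [0.0108 0.0312 0.0498 0.0972 0.1   ]
0.29 51 [0.0099 0.0232 0.0645 0.0766 0.0944]
0.3 34 [0.0477 0.0541 0.0638 0.0808 0.0892]
```

>>> {"name": "send_rows", "arguments": {"rows": "0 0 0 0 0 0 0.75; 0 0 0 0 0 0 0.75; 0 0 -20 0 0 0 0.75; 0 0 -20 0 0 0 0.75; 0 0 -20 0 0 0 0.9"}}

```text
time: 13.0
ee_pos: [0.4284, 0.1623, 0.4276]
ee_rot: [133.2, 0.3, 99.9]
force: [0.4, -0.1, -0.7]
grip_width: 0.103
grip_force: 0.0
```

```bash
python3 - <<'E'
from h import *
p,r=now(); print(p,r)
n,rows=plan(p,r,W(.092,0,.48),[180,0,100.4]); print(n,*rows,sep="\n")
E
python3 lid.py s3 | tail -9
```

```text
[0.4284391  0.16229823 0.42757309] [133.18916805   0.34651057  99.94662104]
5
0.4 28.1 14.6 0.1634 0.0018 -0.0010
0.3 30.1 9.8 0.1634 0.0018 -0.0010
0.3 31.3 4.8 0.1634 0.0018 -0.0010
0.2 31.6 -0.4 0.1634 0.0018 -0.0010
0.2 31.1 -5.5 0.1634 0.0018 -0.0010
0.2 63 [0.1077 0.1085 0.109  0.1096 0.1102]
0.21 70 [0.109  0.1102 0.1107 0.1114 0.1123]
0.22 68 [0.1109 0.1119 0.1125 0.1129 0.1141]
0.23 66 [0.1127 0.1133 0.1139 0.1145 0.1158]
0.24 76 [0.1139 0.1149 0.1155 0.1162 0.1172]
0.25 62 [0.1159 0.1166 0.1173 0.1179 0.1189]
0.26 14 [0.1141 0.1169 0.1179 0.1196 0.1215]
0.27 32 [0.1032 0.1041 0.1053 0.112  0.1128]
0.28 20 [0.0973 0.0982 0.0987 0.0992 0.1   ]
```

>>> {"name": "send_rows", "arguments": {"rows": "0.4 42.7 1 0.163 0.002 -0.001 1; 0.3 30 9.8 0.163 0.002 -0.001 1; 0.3 31.3 4.8 0.163 0.002 -0.001 1; 0.2 31.6 -0.4 0.163 0.002 -0.001 1; 0.2 31.1 -5.5 0.163 0.002 -0.001 1"}}

```text
time: 13.68
ee_pos: [0.5755, 0.1901, 0.5001]
ee_rot: [179.8, -0.0, 100.3]
force: [0.5, -0.7, -0.1]
grip_width: 0.002
grip_force: 0.0
```

>>> {"name": "send_rows", "arguments": {"rows": "0 0 15 0 0 0 1; 0 0 0 0 0 0 1"}}

```text
time: 13.92
ee_pos: [0.5739, 0.1899, 0.4818]
ee_rot: [179.8, 0.0, 100.4]
force: [-0.2, 0.8, -0.8]
grip_width: 0.0
grip_force: 0.0
```

Run:
```python
from h import *
p,r=now(); print(p,r,readout.observe()["grip_width"],readout.observe()["joint_positions"].round(1))
print("to contact-flat mm tool",(Rr(r).inv().apply(W(.092,0,.437)-p)*1000).round(1), "rot",(Rr(r).inv()*Rr([180,0,100.4])).as_rotvec().round(3))
```

```text
[0.57388825 0.189937   0.48179603] [1.79760854e+02 4.53096110e-02 1.00351753e+02] 2.4919863890414794e-05 [17.2 19.  77.7 -0.1 83.1  6.9]
to contact-flat mm tool [ 0.   0.9 44.8] rot [ 0.004  0.001 -0.001]
```

>>> {"name": "send_rows", "arguments": {"rows": "0 0 15 0 0 0 1; 0 0 8 0 0 0 1; 0 0 8 0 0 0 1; 0 0 8 0 0 0 1; 0 0 3 0 0 0 1"}}

```text
time: 14.55
ee_pos: [0.5748, 0.1902, 0.442]
ee_rot: [179.6, 0.0, 100.4]
force: [-0.4, 0.2, 0.5]
grip_width: 0.001
grip_force: 0.3
```

```bash
python3 - <<'E'
from h import *
p,r=now(); print(p,readout.observe()["force"])
print("remaining",(Rr(r).inv().apply(W(.092,0,.437)-p)*1000).round(1))
E
python3 lid.py s4 | tail -10
```

```text
[0.57479544 0.19024054 0.4419895 ] [-0.43300712  0.18995366  0.47237758]
remaining [-0.2  0.1  5. ]
0.21 67 [0.1151 0.1162 0.1166 0.1175 0.1182]
0.22 67 [0.1171 0.1183 0.119  0.1197 0.1205]
0.23 79 [0.1189 0.1201 0.121  0.1216 0.1228]
0.24 49 [0.1217 0.1221 0.1229 0.1238 0.1248]
0.25 29 [0.1228 0.1239 0.1253 0.1262 0.1269]
0.26 127 [0.1001 0.1076 0.114  0.1204 0.1252]
0.27 25 [0.0906 0.0951 0.0998 0.1015 0.1038]
0.28 8 [0.0881 0.092  0.0933 0.0949 0.0968]
0.29 14 [0.0865 0.0876 0.0924 0.0959 0.0988]
0.3 17 [0.0856 0.0877 0.0912 0.0959 0.099 ]
```

>>> {"name": "send_rows", "arguments": {"rows": "0 3 2 0 0 0 1; 0 0 3 0 0 0 1; 0 0 3 0 0 0 1; 0 0 1 0 0 0 1; 0 0 0 0 0 0 1"}}

```text
time: 15.22
ee_pos: [0.578, 0.1908, 0.4335]
ee_rot: [179.6, 0.0, 100.4]
force: [-0.1, 0.3, -0.1]
grip_width: -0.0
grip_force: 0.0
```

```bash
cat > ang.py <<'E'
import numpy as np
L=np.load("pics/L.npy"); s=L[(L[:,2]<.235)&(L[:,0]>.08)]; k=np.polyfit(s[:,2],s[:,0],1); phi=np.arctan(k[0])
cr=np.array([.09+.174*np.sin(phi),.09+.174*np.cos(phi)]); print("lid angle",np.pi/2+phi,"crease",cr.round(4))
v=L[:,[0,2]]-cr; rr=np.hypot(*v.T); m=(rr>.012)&(rr<.031)&(v[:,0]<-.005)&(v[:,1]>-.012)
th=np.arctan2(-v[m,0],v[m,1]); print(m.sum(),"tab theta",np.percentile(th+phi,[10,25,50,75,90]).round(2))
E
python3 lid.py s5 | tail -7; python3 ang.py; python3 -c "
from h import *
p,r=now(); print(p,readout.observe()['force'])"
```

```text
0.24 43 [0.1251 0.1264 0.1272 0.128  0.1287]
0.25 23 [0.1282 0.1291 0.1296 0.1303 0.1316]
0.26 170 [0.1013 0.1087 0.1163 0.1234 0.1299]
0.27 8 [0.0908 0.0913 0.0943 0.0964 0.0999]
0.28 12 [0.0908 0.0961 0.0976 0.0997 0.1013]
0.29 12 [0.0888 0.0917 0.0969 0.0993 0.1017]
0.3 39 [0.0707 0.0866 0.098  0.105  0.1211]
lid angle 1.8087229891491337 crease [0.131  0.2591]
100 tab theta [1.42 1.46 1.5  1.53 1.59]
[0.5779734  0.19078621 0.43356915] [-0.06003761 -0.20057085 -0.3736344 ]
```

>>> {"name": "send_rows", "arguments": {"rows": "0 2 2 0 0 0 1; 0 0 2 0 0 0 1; 0 0 2 0 0 0 1; 0 0 0 0 0 0 1"}}

```text
time: 15.78
ee_pos: [0.58, 0.1911, 0.4274]
ee_rot: [179.6, 0.0, 100.4]
force: [-0.8, 0.8, 0.0]
grip_width: 0.002
grip_force: 0.0
```

```bash
python3 lid.py s5 | tail -7; python3 ang.py; python3 -c "
from h import *
p,r=now(); print(p,readout.observe()['force'])"
```

```text
0.24 38 [0.128  0.1289 0.1299 0.1305 0.1324]
0.25 67 [0.1071 0.1212 0.128  0.1324 0.1344]
0.26 144 [0.0989 0.1104 0.1172 0.1251 0.1324]
0.27 9 [0.0934 0.0959 0.0961 0.1005 0.1033]
0.28 12 [0.0946 0.0966 0.0989 0.1023 0.103 ]
0.29 21 [0.0886 0.0918 0.097  0.104  0.112 ]
0.3 76 [0.0685 0.0835 0.0958 0.111  0.1282]
lid angle 1.8244272670404895 crease [0.1337 0.2584]
103 tab theta [1.65 1.68 1.72 1.74 1.77]
[0.58000183 0.1911297  0.42745311] [-0.37982982  1.38201108 -0.73084137]
```

>>> {"name": "send_rows", "arguments": {"rows": "0 0 -30 0 0 0 1; 0 0 -40 0 0 0 1; 0 47 0 0 0 0 1; 0 47 0 0 0 0 1; 0 0 0 0 0 0 1"}}

```text
time: 16.45
ee_pos: [0.6745, 0.2083, 0.4955]
ee_rot: [179.7, 0.0, 100.3]
force: [0.5, 0.2, -1.2]
grip_width: 0.001
grip_force: 0.0
```

>>> {"name": "send_rows", "arguments": {"rows": "0 0 45 0 0 0 1; 0 0 45 0 0 0 1; 0 0 15 0 0 0 1; 0 0 0 0 0 0 1"}}

```text
time: 16.95
ee_pos: [0.6724, 0.2081, 0.3934]
ee_rot: [179.6, 0.0, 100.4]
force: [-0.7, -1.0, 0.9]
grip_width: -0.003
grip_force: 0.0
```

```bash
cat > sweep.py <<'E'
from h import *
p,r=now(); q=np.array(p[:2])-C0; x=q@[np.cos(A),np.sin(A)]; y=q@[-np.sin(A),np.cos(A)]; print("local",x.round(4),y.round(4),"tip z",p[2]-.173,readout.observe()["force"].round(1),readout.observe()["joint_positions"].round(1))
hx=.012; R=.13; px,pz=x,p[2]-.173; out=[]
for a in np.radians([100,90,80,70,60,50,40,30,22,15,9,4,0]):
    cx=.09-R*np.cos(a)+.003*np.sin(a)+hx; cz=.09+R*np.sin(a)+.003*np.cos(a)
    out.append((round(np.degrees(a)),round((cx-px)*1000,1),round((pz-cz)*1000,1))); px,pz=cx,cz
print("deg, dy tool, dz tool",*out,sep="\n")
E
python3 sweep.py; python3 lid.py s6|tail -3; python3 ang.py
```

```text
local 0.191 0.0001 tip z 0.2203748214443621 [-0.7 -1.   0.9] [16.3 30.5 71.6 -0.  77.5  5.9]
deg, dy tool, dz tool
(100, np.float64(-63.5), np.float64(2.9))
(90, np.float64(-22.5), np.float64(-2.5))
(80, np.float64(-22.6), np.float64(1.5))
(70, np.float64(-22.0), np.float64(5.4))
(60, np.float64(-20.8), np.float64(9.1))
(50, np.float64(-18.9), np.float64(12.6))
(40, np.float64(-16.4), np.float64(15.7))
(30, np.float64(-13.4), np.float64(18.3))
(22, np.float64(-8.3), np.float64(16.1))
(15, np.float64(-5.4), np.float64(14.9))
(9, np.float64(-3.1), np.float64(13.2))
(4, np.float64(-1.5), np.float64(11.2))
(0, np.float64(-0.5), np.float64(9.1))
0.28 27 [0.1483 0.1527 0.1582 0.1701 0.1779]
0.29 32 [0.1398 0.1445 0.1517 0.1751 0.1783]
0.3 41 [0.1333 0.1408 0.1464 0.1742 0.1775]
lid angle 1.8221754255661304 crease [0.1333 0.2585]
96 tab theta [1.64 1.68 1.72 1.74 1.77]
```

>>> {"name": "send_rows", "arguments": {"rows": "0 -32 1 0 0 0 1; 0 -31 1 0 0 0 1; 0 -22 -2 0 0 0 1; 0 -22 1 0 0 0 1; 0 -22 5 0 0 0 1"}}

```text
time: 17.62
ee_pos: [0.5458, 0.1849, 0.3903]
ee_rot: [179.1, -0.1, 100.4]
force: [0.6, 1.1, 0.5]
grip_width: -0.002
grip_force: 0.3
```

>>> {"name": "send_rows", "arguments": {"rows": "0 -21 9 0 0 0 1; 0 -19 13 0 0 0 1; 0 -16 16 0 0 0 1; 0 0 0 0 0 0 1"}}

```text
time: 18.12
ee_pos: [0.4906, 0.1748, 0.3494]
ee_rot: [179.4, -0.0, 100.4]
force: [0.1, 0.0, 0.2]
grip_width: 0.003
grip_force: 0.0
```

```bash
python3 sweep.py|head -1
python3 - <<'E'
from h import *
im,d=imaging.snapshot("side"); a=im[130:350,190:470]; cv2.imwrite("pics/s7.png",cv2.resize(a,None,fx=2.8,fy=2.7,interpolation=cv2.INTER_CUBIC))
P=cloud("side",d,np.ones(d.shape,bool)); q=P[:,:2]-C0; L=np.c_[q@[np.cos(A),np.sin(A)],q@[-np.sin(A),np.cos(A)],P[:,2]]
L=L[(abs(L[:,1]-.05)<.015)&(L[:,2]>.095)&(L[:,2]<.3)]
for x in np.arange(-.11,.1,.01):
    s=L[(L[:,0]>x)&(L[:,0]<x+.01)]
    if len(s)>3: print(round(x,3),len(s),np.percentile(s[:,2],[5,50,95]).round(3))
E
```

```text
local 0.0063 0.0002 tip z 0.17643065298961402 [0.1 0.  0.2] [ 1.840e+01  1.580e+01  1.018e+02 -1.000e-01  6.190e+01  8.000e+00]
-0.06 15 [0.182 0.187 0.189]
-0.05 69 [0.188 0.198 0.206]
-0.04 36 [0.202 0.206 0.208]
-0.03 28 [0.193 0.197 0.2  ]
-0.02 24 [0.184 0.189 0.192]
-0.01 26 [0.175 0.179 0.183]
-0.0 23 [0.168 0.169 0.175]
0.01 22 [0.158 0.162 0.166]
0.02 24 [0.149 0.154 0.157]
0.03 20 [0.14  0.144 0.147]
0.04 23 [0.131 0.135 0.139]
0.05 22 [0.123 0.125 0.13 ]
0.06 19 [0.113 0.118 0.122]
0.07 20 [0.105 0.109 0.113]
0.08 21 [0.098 0.101 0.104]
```

View pics/s7.png

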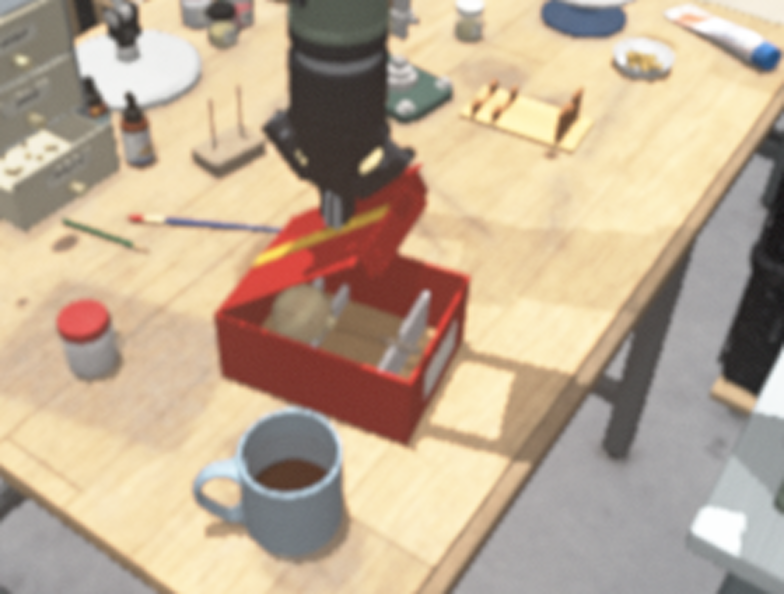

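The lid is at about 41° with its stripe at (320,235), and the tab is folded square under the crease at (400,200). I'm continuing to press the lid shut.

>>> {"name": "send_rows", "arguments": {"rows": "0 -13.5 18 0 0 0 1; 0 -8 16 0 0 0 1; 0 -5.5 15 0 0 0 1; 0 -3 10 0 0 0 1; 0 0 0 0 0 0 1"}}

```text
time: 18.8
ee_pos: [0.4626, 0.1697, 0.2889]
ee_rot: [179.5, -0.0, 100.4]
force: [0.2, -0.2, -0.3]
grip_width: -0.0
grip_force: 0.0
```

```bash
python3 sweep.py|head -1
cat > top.py <<'E'
from h import *
im,d=imaging.snapshot("side"); a=im[130:350,190:470]; cv2.imwrite("pics/s8.png",cv2.resize(a,None,fx=2.8,fy=2.7,interpolation=cv2.INTER_CUBIC))
P=cloud("side",d,np.ones(d.shape,bool)); q=P[:,:2]-C0; L=np.c_[q@[np.cos(A),np.sin(A)],q@[-np.sin(A),np.cos(A)],P[:,2]]
L=L[(abs(L[:,1]-.04)<.025)&(L[:,2]>.06)&(L[:,2]<.3)]
for x in np.arange(-.1,.1,.02):
    s=L[(L[:,0]>x)&(L[:,0]<x+.02)]
    if len(s)>3: print(round(x,3),len(s),np.percentile(s[:,2],[5,50,95]).round(3))
E
python3 top.py
```

```text
local -0.0222 0.0003 tip z 0.11594648390693657 [ 0.2 -0.2 -0.3] [ 1.88e+01  1.71e+01  1.10e+02 -1.00e-01  5.24e+01  8.50e+00]
-0.1 142 [0.064 0.091 0.123]
-0.08 142 [0.121 0.123 0.126]
-0.06 338 [0.118 0.255 0.291]
-0.04 398 [0.114 0.248 0.293]
-0.02 349 [0.111 0.216 0.291]
0.0 171 [0.106 0.109 0.29 ]
0.02 120 [0.103 0.105 0.107]
0.04 116 [0.099 0.101 0.104]
0.06 108 [0.095 0.098 0.1  ]
0.08 63 [0.09  0.095 0.097]
```

>>> {"name": "send_rows", "arguments": {"rows": "0 -2 8 0 0 0 1; 0 -1 7 0 0 0 1; 0 -1 5 0 0 0 1; 0 0 3 0 0 0 1; 0 0 0 0 0 0 1"}}

```text
time: 19.48
ee_pos: [0.458, 0.1688, 0.2663]
ee_rot: [179.6, 0.0, 100.4]
force: [-2.8, -0.7, 6.7]
grip_width: -0.001
grip_force: 3.6
```

```bash
python3 sweep.py|head -1; python3 top.py
```

```text
local -0.0269 0.0002 tip z 0.09325888459745546 [-2.8 -0.7  6.7] [ 1.890e+01  1.840e+01  1.122e+02 -1.000e-01  4.900e+01  8.600e+00]
-0.1 133 [0.063 0.088 0.093]
-0.08 149 [0.092 0.094 0.096]
-0.06 496 [0.093 0.242 0.295]
-0.04 435 [0.093 0.236 0.292]
-0.02 382 [0.093 0.201 0.291]
0.0 140 [0.092 0.094 0.267]
0.02 127 [0.092 0.094 0.096]
0.04 124 [0.092 0.094 0.095]
0.06 125 [0.092 0.094 0.096]
0.08 67 [0.09  0.093 0.096]
```

Lid level. I'm withdrawing upward and checking.

>>> {"name": "send_rows", "arguments": {"rows": "0 0 -20 0 0 0 1; 0 0 -60 0 0 0 1; 0 0 -60 0 0 0 1; 0 0 -40 0 0 0 1; 0 0 0 0 0 0 1"}}

```text
time: 20.15
ee_pos: [0.4572, 0.1688, 0.449]
ee_rot: [179.1, -0.1, 100.4]
force: [0.2, 0.7, -0.3]
grip_width: 0.001
grip_force: 0.0
```

```bash
python3 top.py
```

```text
-0.1 133 [0.064 0.089 0.094]
-0.08 146 [0.092 0.094 0.095]
-0.06 135 [0.092 0.094 0.096]
-0.04 137 [0.092 0.094 0.096]
-0.02 132 [0.092 0.094 0.095]
0.0 131 [0.092 0.094 0.095]
0.02 127 [0.092 0.094 0.096]
0.04 121 [0.092 0.094 0.096]
0.06 117 [0.092 0.094 0.095]
0.08 70 [0.09  0.094 0.096]
```

View pics/s8.png

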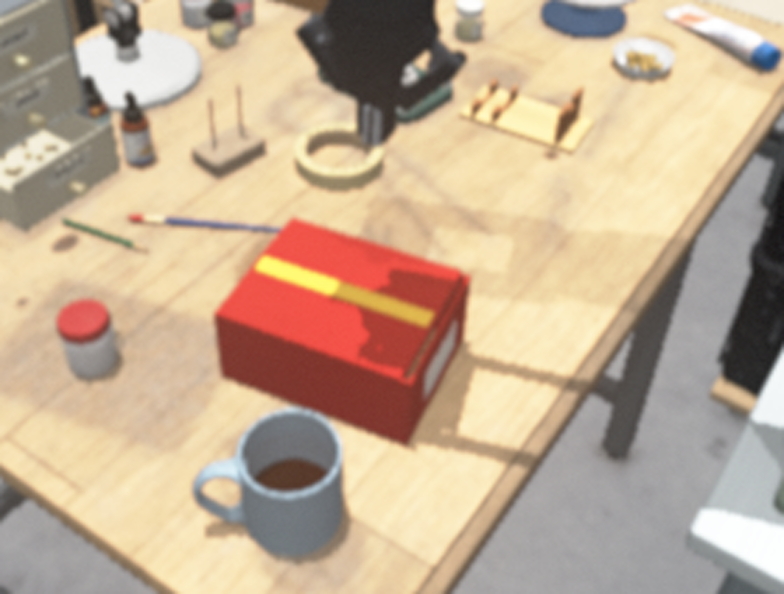

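The carton is shut flat (340,300), with the tab tucked behind the front wall at (435,330). The jar, mug and tape are where they were.

```bash
python3 -c "
from rig import bot; print(bot.close_job())"
```

```text
the job is handed in; nothing more can be done
None
```

The bauble was lying in its notches when last seen before the lid closed; the lid is now flat shut with its tab tucked inside, the mug, jar and tape look undisturbed, and the job is handed in (no verdict shown).

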